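Scan the flagged phone into its carton

ROBOT

A 6-joint arm with a two-finger parallel gripper is mounted at the origin on the work surface. World frame = base frame: x ahead of the robot, y to its left, z up, the work surface at z = 0. Lengths are in m, angles in rad, forces in N, time in s.
With the tool pointing down it reaches from about 0.4 to 0.825 m from the base axis. Payload 7 kg.
Tool frame: the origin (TCP) lies midway between the tips of the shut fingers; the grasp point (between the pads) lies 19 mm behind it (robot.hold_point_z is the distance from the TCP to the grasp point, in m); z points along the fingers, y is the line along which they close (so a half turn about z gives the same grasp; the last joint's range is limited). The gripper opens to 88 mm and grips with 3 to 60 N. Pads are 19 mm wide; open, the fingers measure 130 mm over their backs; the gripper's body (78 mm by 193 mm) begins 47 mm behind the grasp point.
Start: joints at [1.628, 0.359, 0.012, 0, -1.224, -0.288], TCP at [0.154, 0.657, 0.227] pointing down, gripper open.
Joint ranges: [-3.07, 3.07], [-1.43, 2.12], [-1.02, 1.25], [-3.03, 1.67], [-3.05, -0], [-3.03, 3.03]. Speed limits (rad/s): [2.39, 2.39, 3.01, 3.14, 3.14, 3.14].

INTERFACE

Orientations are given as [roll, pitch, yaw] about the fixed x, y, z axes, in that order (R = Rz(yaw) Ry(pitch) Rx(roll)).
In Python, from plant import telemetry, viewer, robot, outline_of gives the robot as it stands.
- The arm moves only by the tool carry_out, never from a script. Its argument "commands" is a list of rows, each an object with "linear": the shift along the tool's x, y, z normalised to -1 to 1, where 1 is 15 cm, a list of three; "yaw": the turn about the tool's z normalised to -1 to 1, where 1 is 45 degrees. In form: [{"linear": [x, y, z], "yaw": yaw}, ...]. A call has 1 to 20 rows; each row is the pose to reach, as a shift and turn from the pose commanded when the call began, along the tool's axes at that moment; what a row does not reach only later rows make up. A row lasts 1/10 s, in which the tool goes at most 50 mm and 8.59 degrees, less where a joint would pass 70% of its speed; a pose out of reach is approached as far as the arm can. A call with a number of a shift or a turn outside -1 to 1 is refused whole. A call with a gripper value outside its range is refused whole. "jaw" is the opening, from 0 (shut) to 1 (fully open), set as the call begins (left out, the last holds). The fingers move at their own pace and stop on an object; "newtons" is the grip in N (left out, the last holds). Time passes only in rows, so rows that repeat a pose let the fingers close. It gives the time, the measured TCP pose, the force, the opening and the grip force at its end, in the units of the state.
- telemetry.state(): the state, without advancing time (a new reading comes with each control period).
- viewer.grab_frame(name): name is "side" or "top" or "wrist"; returns a dict with "color" (384x512x3 uint8, red, green, blue), "fx", "fy", "cx", "cy" (pixels), "world_from_camera" (4x4, takes a point from camera to world coordinates). Camera axes: x right, y down, z forward; pixel columns grow to the right and rows downward; lengths in m; the calibration is good to about 2 mm. A picture is of the moment at which its call begins. There is no depth.
- robot.close_job(): hands the job in; it is judged then, once.
Trained networks look in the newest picture that a camera, given by its name, has taken for a name from the list of things; names that differ only in an ending like _2 or _b are one class to them, and where a whole thing is asked for, a point or a joint stands for the part that bears it (a point fixed in the world has none). Each returns a list of dicts, best first, with "p" (0 to 1); they miss things now and then, are a little off and sometimes report something else, mostly with a low value. They report only what shows in the picture. A call takes as long as a camera call. They do not tell look-alikes from the thing itself.
- outline_of(camera, name): "pixels" (384x512 bool, what is visible of it) and "extent" ([left, top, width, height] in pixels, round what is visible of it).
The state is a dict: "t": time; "joints": joint angles; "qvel": joint speeds; "effort": joint torques, N m; "tool_pos": TCP position; "ee_rot": TCP orientation; "ft_force": force on the tool from outside, world axes, zero at the start; "ft_torque": the same for the moment, N m; "finger_gap": opening from 0.0 (shut) to 1.0 (fully open); "gripper_force": force on a finger pad.
Only numpy, scipy, OpenCV 4.12 (cv2) and the standard library are available. Lean on these libraries where they do the work, as an engineer would, in place of code of your own. Each camera call takes 0.05 s, during which the arm holds its last target. There are 200 camera calls.

TASK

Book the flagged phone into its carton: pick up the hand scanner, aim the window in its foot squarely at the middle of the white label on the phone with the yellow sticker, from about 10 cm away, and hold it steady there for two seconds; then do the same with the white label on the carton's hanging front flap. Then stand the scanner upright on its foot again, in the middle of its blue mat, without dropping it. Do not touch the phones, their stand or the carton with the scanner, and do not push or tip the bottle, the can or the label rolls.

Things in the scene. Friction and masses are not known exactly. Their poses are not given: they have to be found in the camera images.
- scanner: Loose hand scanner shaped like a stamp, 160 g, 115 mm high, standing on its window on the mat. Origin at the window's centre (underside), z up along its stem; it looks along -z. Black foot 62 (x) x 48 (y) x 20 mm with an orange band, a grey collar to 33 mm height, then a grey stem 34 (x) x 28 (y) mm up to 115 mm, with an orange trigger on its +x side and a green lamp on top
- scanner_grip (a point): Middle of the scanner's stem, where to grip it from above: 84 mm above the window, on the axis
- mat: Fixed blue mat, 160 x 180 x 4 mm, origin at the centre of its underside
- phone_label: white 36 x 50 mm label with a square code of black dots on the black phone (72 x 148 mm) that also carries a yellow sticker below the label; origin at the label's centre, z axis straight out of the label (42 degrees from vertical, leaning roughly towards the robot), x up the slope. The label's centre is 115 mm above the table
- carton_label: white 36 x 50 mm label with a square code of black dots on the flap that hangs at the front of the open carton; origin at the label's centre, z axis straight out of the label (30 degrees from vertical, leaning roughly towards the robot), x up the slope. The label's centre is 127 mm above the table
- rack: Fixed blue stand, 278 mm wide, holding a pink foam tray (200 mm up the slope) at 42 degrees from level, with three phones side by side, 84 mm apart, each with a white label, one with the yellow sticker. Origin on the table below the middle phone's label; it reaches from 100 mm in front (-x) of it to 95 mm behind, and is 185 mm high
- carton: Fixed open cardboard box, 220 mm wide (side flaps to 270 mm), 200 mm deep, 150 mm high. Origin on the table below its front flap's label; the flap is 92 x 210 mm and reaches 40 mm nearer (-x), the box lies from 40 to 240 mm behind (+x), the back flap to 320 mm
- bottle: Loose blue cleaner bottle, 54 mm across, 190 mm high, between the work places; origin at the centre of its underside. Leave it alone
- can: Loose green can, 54 mm across, 150 mm high, standing in front of the carton's flap; origin at the centre of its underside. Leave it alone
- roll_tall: Loose white label roll standing on end, 72 mm across, 110 mm high; origin at the centre of its underside. Leave it alone
- roll_small: Loose white label roll standing on end, 64 mm across, 55 mm high; origin at the centre of its underside. Leave it alone
- phone_flag: The flagged phone on the tray, 72 x 148 x 9 mm; origin at its label's centre, frame upright (z up) and turned with the stand. Not to be touched
- phone_b: One of the two other phones on the tray, 72 x 148 x 9 mm; origin at its label's centre, frame upright (z up) and turned with the stand. Not to be touched
- phone_c: One of the two other phones on the tray, 72 x 148 x 9 mm; origin at its label's centre, frame upright (z up) and turned with the stand. Not to be touched
There are look-alikes about, which are no part of the job. Leave any purple or red look-alike of the scanner alone.

How it is judged:
On the way, in this order (a step that is already met when the one before it is completed fails the run):
1. scanner held still for 1.2 s, window 50 to 160 mm before the flagged phone's label, line of sight within 16 mm of its centre (across and up-down) and within 0.30 rad of square (z of phone_label in the frame of scanner between -0.16 and -0.05 m and x of phone_label in the frame of scanner between -0.016 and 0.016 m and y of phone_label in the frame of scanner between -0.016 and 0.016 m and z of scanner in the frame of phone_label above 0.03 m and angle between the z axis of scanner and the z axis of phone_label, either way round below 0.3 rad and linear speed of scanner below 0.02 m/s and angular speed of scanner below 0.15 rad/s), for 1.2 s.
2. then the same with the carton's label, held still for 1.2 s (z of carton_label in the frame of scanner between -0.16 and -0.05 m and x of carton_label in the frame of scanner between -0.016 and 0.016 m and y of carton_label in the frame of scanner between -0.016 and 0.016 m and z of scanner in the frame of carton_label above 0.03 m and angle between the z axis of scanner and the z axis of carton_label, either way round below 0.3 rad and linear speed of scanner below 0.02 m/s and angular speed of scanner below 0.15 rad/s), for 1.2 s.
At the end, for the whole second after the job is handed in: The scanner stands upright (within 0.1 rad) on its foot on the mat, its axis within 40 mm of the mat's centre, at rest and let go (horizontal distance between scanner and mat below 0.04 m and angle between scanner's own z axis and vertical below 0.1 rad and height (world z) of scanner below 0.01 m and linear speed of scanner below 0.02 m/s); the robot touches nothing.
It fails at once if the bottle or the can is pushed more than 20 mm or tipped ((distance of bottle from where it was at the start of the episode above 0.02 m or angle between bottle's own z axis and vertical above 0.3 rad) or (distance of can from where it was at the start of the episode above 0.02 m or angle between can's own z axis and vertical above 0.3 rad)).
It fails at once if a label roll is pushed more than 20 mm or tipped ((distance of roll_tall from where it was at the start of the episode above 0.02 m or angle between roll_tall's own z axis and vertical above 0.3 rad) or (distance of roll_small from where it was at the start of the episode above 0.02 m or angle between roll_small's own z axis and vertical above 0.3 rad)).
It fails at once if the scanner touches the phones, their stand or the carton with more than 1 N (contact force between scanner and rack above 1 N or contact force between scanner and carton above 1 N or contact force between scanner and phone_flag above 1 N or contact force between scanner and phone_b above 1 N or contact force between scanner and phone_c above 1 N).
It fails at once if the scanner is dropped: out of the fingers with its window more than 30 mm above the table (height (world z) of scanner above 0.03 m and contact force between the fingers and scanner below 0.05 N).
It also fails if it takes over 59 s, if anything falls off the work surface, if the arm or the gripper's body presses on something with over 40 N, if the wrist force passes 120 N, or if a joint passes its speed limit or range.

## Working session

There is one attempt and no reset: what is moved stays moved. The work goes in short steps, Python scripts to look and compute and a tool call to move; the robot and the scene stay as the last step left them, time stands still between calls to the robot, and variables do not carry over. Pictures are saved under pics/ and viewed, at most 10 in all, crops included, and the job is handed in when it is done.

Besides the shell and the picture viewer there is one more tool, called after "Request:" as name(argument=value, ...), one argument or row to a line, values as JSON. carry_out: Moves the arm, as the interface text tells. Its arguments: {"type":"object","properties":{"commands":{"type":"array"},"jaw":{"type":"number"},"newtons":{"type":"number"}},"required":["commands"]}

```bash
mkdir -p pics; ls
cat > h.py <<'E'
import numpy as np, cv2
from plant import telemetry, viewer, robot, outline_of
def grab(n):
    f=viewer.grab_frame(n); return f
def ray(f,u,v):
    T=np.array(f["world_from_camera"]); d=T[:3,:3]@np.array([(u-f["cx"])/f["fx"],(v-f["cy"])/f["fy"],1.0])
    return T[:3,3],d
def atz(f,u,v,z):
    o,d=ray(f,u,v); return o+d*(z-o[2])/d[2]
def proj(f,p):
    T=np.linalg.inv(np.array(f["world_from_camera"])); c=T[:3,:3]@np.array(p)+T[:3,3]
    return np.array([f["fx"]*c[0]/c[2]+f["cx"],f["fy"]*c[1]/c[2]+f["cy"]])
E
python3 - <<'E'
from h import *
print(telemetry.state())
ims=[]
for n in ("top","side"):
    f=grab(n); cv2.imwrite(f"pics/{n}0.png",cv2.resize(f["color"][:,:,::-1],(800,600),interpolation=cv2.INTER_CUBIC))
    np.save(f"pics/{n}0.npy",f,allow_pickle=True)
    print(n,np.round(f["world_from_camera"],3).tolist(),f["fx"])
    for k in ("scanner","mat","phone_label","carton_label","rack","carton","bottle","can","roll_tall","roll_small","phone_flag"):
        print(k,[(round(o["p"],2),[int(x) for x in o["extent"]]) for o in outline_of(n,k)])
E
```

```text
pics
{'t': 0.0, 'joints': array([ 1.62810797e+00,  3.59396400e-01,  1.10562613e-02, -3.71370346e-04,
       -1.22409069e+00, -2.88117467e-01]), 'qvel': array([-0.00092148, -0.00047287,  0.00052446, -0.00015753, -0.00083158,
        0.00048689]), 'effort': array([-2.09575366e-03, -5.82708871e+01,  2.93062609e+01,  6.99722975e+00,
        6.91663125e-03, -1.56422452e-04]), 'tool_pos': array([0.15430995, 0.65661953, 0.22561158]), 'ee_rot': array([ 3.13992632e+00, -1.29767582e-04, -2.30932190e-01]), 'ft_force': array([ 0.45186505,  0.57206892, -0.04171489]), 'ft_torque': array([ 0.01467744, -0.01482188, -0.01210089]), 'gripper_force': 0.0, 'finger_gap': 0.9991975813885968}
top [[-0.028, -0.993, 0.118, 0.365], [-1.0, 0.028, -0.004, 0.024], [0.0, -0.118, -0.993, 1.195], [0.0, 0.0, 0.0, 1.0]] 354.9958898985011
scanner [(0.87, [128, 170, 27, 22]), (0.85, [217, 188, 19, 20]), (0.85, [191, 253, 19, 18]), (0.7, [134, 80, 90, 79])]
mat [(0.72, [192, 179, 53, 48])]
phone_label [(0.55, [168, 115, 14, 12])]
carton_label [(0.72, [332, 113, 11, 14]), (0.62, [188, 101, 28, 49])]
rack [(0.62, [131, 81,
[... 228 characters left out ...]
, [167, 117, 19, 12])]
phone_flag [(0.62, [163, 96, 25, 44])]
side [[0.884, -0.241, 0.4, 0.125], [-0.467, -0.454, 0.759, -0.723], [-0.001, -0.858, -0.514, 0.606], [0.0, 0.0, 0.0, 1.0]] 362.69353754255724
scanner [(0.67, [207, 141, 21, 26]), (0.61, [223, 172, 19, 25]), (0.59, [149, 177, 21, 42]), (0.15, [260, 131, 36, 33])]
mat [(0.75, [192, 192, 66, 37]), (0.71, [260, 131, 35, 32])]
phone_label []
carton_label [(0.78, [372, 207, 25, 19])]
rack [(0.62, [246, 117, 76, 77])]
carton [(0.67, [347, 166, 141, 107])]
bottle [(0.81, [276, 158, 20, 66])]
can [(0.64, [323, 205, 30, 60])]
roll_tall [(0.6, [219, 197, 27, 49])]
roll_small [(0.7, [203, 171, 18, 20])]
phone_flag [(0.62, [260, 129, 35, 32])]
```

View pics/top0.png

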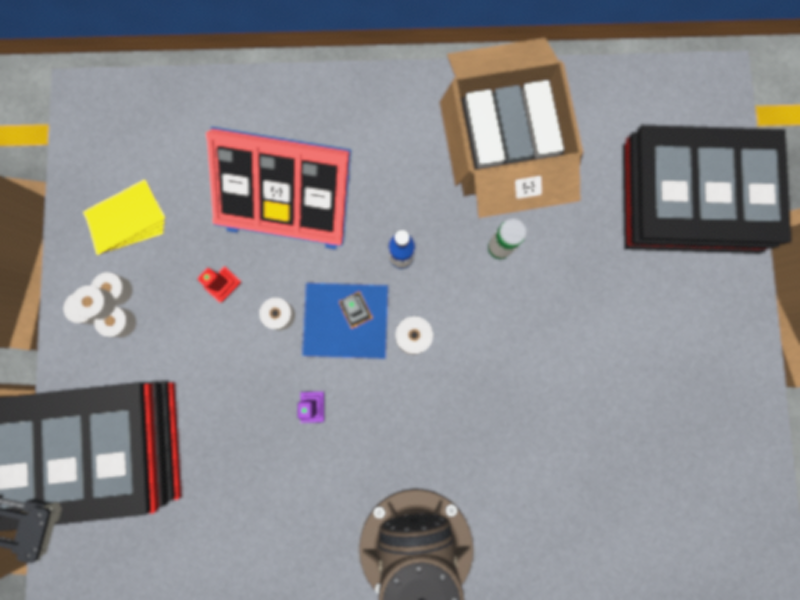

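View pics/side0.png

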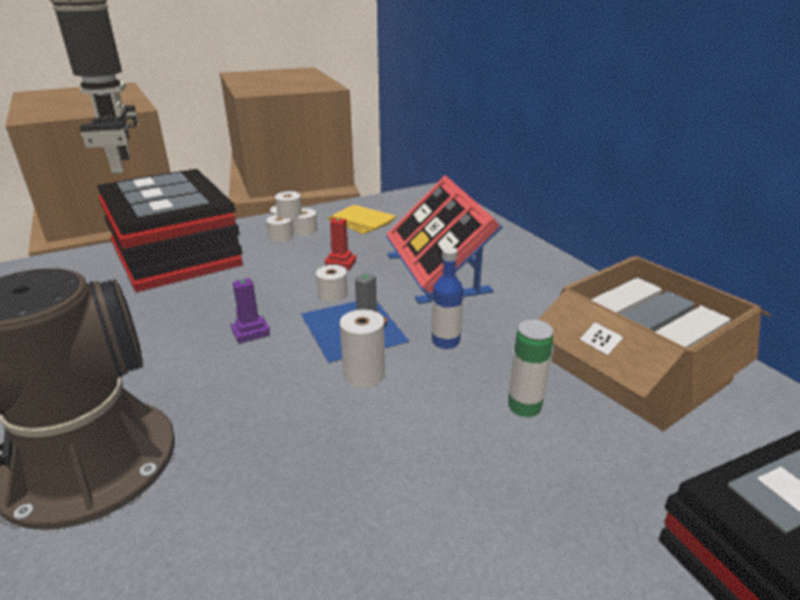

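Top view (800x600): the grey scanner is on the blue mat at (356,310). The look-alikes are red at (219,282) and purple at (311,407). The grey one fits, because it is the only one on the mat. The flagged phone is the middle one, with its label at (277,191) and the yellow sticker below it. The carton label is at (528,187). The tool cannot be tilted, so the scanner has to be tipped in the fingers; about 36° suits both labels.

Run:
```python
from h import *
f=np.load("pics/top0.npy",allow_pickle=True).item()
im=f["color"]; s=512/800
cv2.imwrite("pics/crop1.png",cv2.resize(im[165:235,185:285,::-1],(800,560),interpolation=cv2.INTER_CUBIC))
P=lambda n,u,v,z: print(n,np.round(atz(f,u,v,z),3))
hsv=cv2.cvtColor(im,cv2.COLOR_RGB2HSV)
white=((hsv[:,:,1]<70)&(hsv[:,:,2]>150)).astype(np.uint8)
n,l,st,c=cv2.connectedComponentsWithStats(white)
for i in range(1,n):
    x,y,w,h,a=st[i]
    if 40<a<900 and 80<y<235 and 120<x<370: print("white",st[i],np.round(c[i],1),np.round(atz(f,*c[i],.115),3),np.round(atz(f,*c[i],.127),3))
for o in outline_of("top","mat")[:1]:
    pass
m=(hsv[:,:,0]>100)&(hsv[:,:,0]<125)&(hsv[:,:,1]>150); m[:165]=0;m[235:]=0;m[:,:185]=0;m[:,252:]=0
pts=np.argwhere(m)[:,::-1].astype(np.float32); r=cv2.minAreaRect(pts); print("mat",r); P("mat",*r[0],.004)
P("scantop",227.5,193.5,.115)
P("bottle",256,153,.19);P("can",327,148,.15);P("rolltall",265,213,.11);P("rollsmall",176,200,.055)
w=viewer.grab_frame("wrist"); print(np.round(w["world_from_camera"],3).tolist(),w["fx"])
```

```text
white [142 112  17  13 181] [150.4 117.7] [0.74  0.344 0.115] [0.736 0.34  0.127]
white [329 112  18  15 224] [337.8 119.2] [ 0.719 -0.245  0.115] [ 0.715 -0.242  0.127]
white [169 116  16  13 185] [176.5 122. ] [0.724 0.262 0.115] [0.72  0.259 0.127]
white [195 120  17  14 192] [202.9 126.4] [0.708 0.179 0.115] [0.704 0.177 0.127]
white [220 189   9  11  53] [224.2 194.5] [0.491 0.116 0.115] [0.49  0.115 0.127]
mat ((220.6326904296875, 204.75413513183594), (50.97511672973633, 45.071746826171875), 1.7899105548858643)
mat [0.469 0.138 0.004]
scantop [0.494 0.106 0.115]
bottle [0.6   0.016 0.19 ]
can [ 0.619 -0.198  0.15 ]
rolltall [ 0.431 -0.007  0.11 ]
rollsmall [0.484 0.277 0.055]
[[-0.228, -0.933, -0.278, 0.228], [-0.974, 0.219, 0.064, 0.64], [0.001, 0.285, -0.959, 0.384], [0.0, 0.0, 0.0, 1.0]] 345.5979329721848
```

View pics/crop1.png

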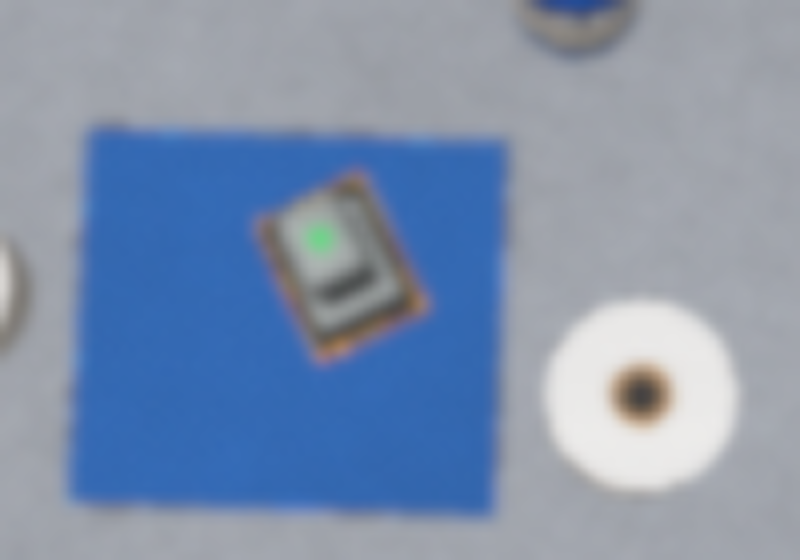

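The crop confirms the grey scanner: foot centre at (343,268), green lamp at (320,238), black foot with an orange band. Its long axis is about 25° from world x.

```bash
cat >> h.py <<'E'
from scipy.spatial.transform import Rotation as Ro
def cmd(pos,yaw,start=None):
    s=telemetry.state(); p=np.array(s["tool_pos"]); R=Ro.from_euler("xyz",s["ee_rot"]).as_matrix()
    if start is not None: p=np.array(start)
    d=R.T@(np.array(pos)-p); dy=(s["ee_rot"][2]-yaw+np.pi)%(2*np.pi)-np.pi
    print("t",round(s["t"],2),"pos",np.round(p,4),"yaw",round(s["ee_rot"][2],4),"-> linear",np.round(d/.15,3),"yawcmd",round(np.degrees(dy)/45,3))
E
python3 - <<'E'
from h import *
f=np.load("pics/top0.npy",allow_pickle=True).item()
print(atz(f,227.9,198.5,.02),atz(f,225,194.75,.119))
cmd([.488,.113,.227],np.radians(24.7))
E
```

```text
[0.48815884 0.11238423 0.02      ] [0.489556   0.11355121 0.119     ]
t 1.3 pos [0.1544 0.6571 0.2266] yaw -0.2308 -> linear [ 2.995e+00  3.022e+00 -3.000e-03] yawcmd -0.843
```

Request:
carry_out(
  commands=[
    {"linear": [1,1,0],"yaw": 0},
    {"linear": [1,1,0],"yaw": 0},
    {"linear": [1,1,0],"yaw": 0},
    {"linear": [1,1,0],"yaw": 0},
    {"linear": [1,1,0],"yaw": 0},
  ],
  jaw=0.75,
)

```text
t: 1.8
tool_pos: [0.2677, 0.473, 0.2272]
ee_rot: [-3.141, 0.0, -0.233]
ft_force: [-0.6, -0.0, -0.0]
finger_gap: 0.751
gripper_force: 0.0
```

Request:
carry_out(
  commands=[
    {"linear": [1,1,0],"yaw": 0},
    {"linear": [1,1,0],"yaw": 0},
    {"linear": [1,1,0],"yaw": 0},
    {"linear": [1,1,0],"yaw": 0},
    {"linear": [1,1,0],"yaw": 0},
  ],
)

```text
t: 2.3
tool_pos: [0.379, 0.2932, 0.2269]
ee_rot: [-3.141, -0.0, -0.233]
ft_force: [-0.1, 0.4, 0.5]
finger_gap: 0.749
gripper_force: 0.0
```

Request:
carry_out(
  commands=[
    {"linear": [1,1,0],"yaw": -0.84},
    {"linear": [1,1,0],"yaw": -0.84},
    {"linear": [1,1,0],"yaw": -0.84},
    {"linear": [1,1,0],"yaw": -0.84},
    {"linear": [1,1,0],"yaw": -0.84},
    {"linear": [1,1,0],"yaw": -0.84},
    {"linear": [1,1,0],"yaw": -0.84},
  ],
)

```text
t: 3.0
tool_pos: [0.49, 0.1155, 0.2264]
ee_rot: [-3.142, 0.0, 0.426]
ft_force: [0.8, 0.6, -0.4]
finger_gap: 0.752
gripper_force: 0.0
```

Run:
```python
from h import *
f=grab("wrist"); np.save("pics/w1.npy",f,allow_pickle=True)
cv2.imwrite("pics/w1.png",cv2.resize(f["color"][:,:,::-1],(800,600),interpolation=cv2.INTER_CUBIC))
for o in outline_of("wrist","scanner"):
    print(o["p"],o["extent"])
print(proj(f,[.488,.113,.119]),proj(f,[.488,.113,.004]))
cmd([.488,.113,.227],np.radians(24.7))
```

```text
0.98 [0.0, 1.8, 49.6, 16.6]
0.74 [230.6, 129.7, 47.7, 76.8]
[256.29648716 191.90661567] [255.32908891 162.41622556]
t 3.1 pos [0.4894 0.1167 0.2266] yaw 0.4275 -> linear [-0.019  0.018 -0.003] yawcmd -0.005
```

View pics/w1.png

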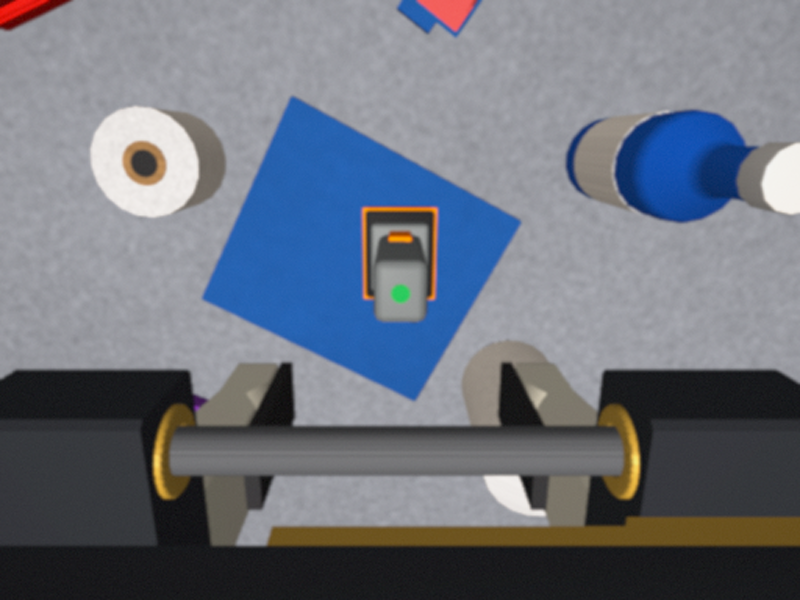

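The wrist view shows the scanner square to the fingers: lamp at (400,293), foot from x=362 to 438 and y=208 to 300, trigger on the +tool-x side. The left roll and the bottle are clear. The fallen-looking grey shape at (510,390) is roll_tall seen below the right finger.

Run:
```python
from h import *
f=np.load("pics/w1.npy",allow_pickle=True).item(); s=.64
L=atz(f,400.5*s,293.5*s,.119); F=atz(f,400*s,253.5*s,.02)
M=np.mean([atz(f,u*s,v*s,.004) for u,v in((292,97),(521,220),(415,400),(203,298))],0)
print(L,F,M)
p=(L+F)/2
cmd([p[0],p[1],.088+.004-.019-.002],.4275)
```

```text
[0.49108526 0.11438936 0.119     ] [0.49146716 0.11390938 0.02      ] [0.47166367 0.13740526 0.004     ]
t 3.1 pos [0.4894 0.1167 0.2266] yaw 0.4275 -> linear [0.004 0.021 1.037] yawcmd 0.0
```

Request:
carry_out(
  commands=[
    {"linear": [0,0.02,0.2],"yaw": 0},
    {"linear": [0,0.02,0.4],"yaw": 0},
    {"linear": [0,0.02,0.6],"yaw": 0},
    {"linear": [0,0.02,0.8],"yaw": 0},
    {"linear": [0,0.02,0.93],"yaw": 0},
    {"linear": [0,0.02,1],"yaw": 0},
    {"linear": [0,0.02,1],"yaw": 0},
  ],
)

```text
t: 3.8
tool_pos: [0.49, 0.1139, 0.0756]
ee_rot: [3.141, 0.002, 0.43]
ft_force: [0.3, 0.3, 0.9]
finger_gap: 0.752
gripper_force: 0.0
```

Request:
carry_out(
  commands=[
    {"linear": [0,0,0.03],"yaw": 0},
    {"linear": [0,0,0.03],"yaw": 0},
    {"linear": [0,0,0.03],"yaw": 0},
    {"linear": [0,0,0.03],"yaw": 0},
    {"linear": [0,0,0.03],"yaw": 0},
    {"linear": [0,0,0.03],"yaw": 0},
    {"linear": [0,0,0.03],"yaw": 0},
    {"linear": [0,0,0.03],"yaw": 0},
  ],
  jaw=0,
  newtons=4,
)

```text
t: 4.6
tool_pos: [0.491, 0.1134, 0.0724]
ee_rot: [3.142, -0.001, 0.429]
ft_force: [-1.6, 0.3, 5.1]
finger_gap: 0.318
gripper_force: 4.0
```

Request:
carry_out(
  commands=[
    {"linear": [-0.03,0,-0.003],"yaw": 0},
    {"linear": [-0.063,0,-0.011],"yaw": 0},
    {"linear": [-0.095,0,-0.017],"yaw": 0},
    {"linear": [-0.126,0,-0.023],"yaw": 0},
    {"linear": [-0.158,0,-0.027],"yaw": 0},
    {"linear": [-0.191,0,-0.029],"yaw": 0},
    {"linear": [-0.223,0,-0.029],"yaw": 0},
    {"linear": [-0.255,0,-0.027],"yaw": 0},
    {"linear": [-0.287,0,-0.023],"yaw": 0},
    {"linear": [-0.319,0,-0.018],"yaw": 0},
    {"linear": [-0.35,0,-0.011],"yaw": 0},
    {"linear": [-0.382,0,-0.003],"yaw": 0},
    {"linear": [-0.392,0,0],"yaw": 0},
    {"linear": [-0.392,0,0],"yaw": 0},
  ],
)

```text
t: 6.0
tool_pos: [0.4382, 0.0893, 0.0727]
ee_rot: [3.142, -0.002, 0.43]
ft_force: [2.4, 0.2, 3.2]
finger_gap: 0.324
gripper_force: 4.0
```

Run:
```python
from h import *
f=grab("wrist"); np.save("pics/w2.npy",f,allow_pickle=True)
g=grab("side"); np.save("pics/s2.npy",g,allow_pickle=True)
a=cv2.resize(f["color"][:,:,::-1],(400,300)); 
u,v=proj(g,[.47,.1,.06]).astype(int); print(u,v)
b=cv2.resize(g["color"][v-45:v+45,u-60:u+60,::-1],(400,300),interpolation=cv2.INTER_CUBIC)
cv2.imwrite("pics/ws2.png",np.hstack([a,b]))
```

```text
229 198
```

View pics/ws2.png

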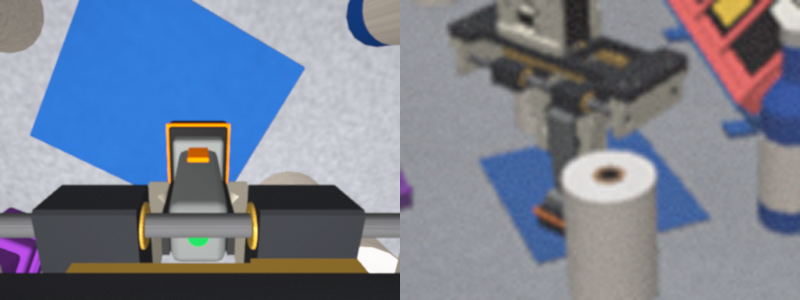

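The scanner tipped and its foot swung to the tool's +x side (foot top edge at row 123 of the left half). I'll tighten the grip, lift it and measure the tilt.

Request:
carry_out(
  commands=[
    {"linear": [0,0,0],"yaw": 0},
    {"linear": [0,0,0],"yaw": 0},
    {"linear": [0,0,0],"yaw": 0},
    {"linear": [0,0,-0.05],"yaw": 0},
    {"linear": [0,0,-0.15],"yaw": 0},
    {"linear": [0,0,-0.35],"yaw": 0},
    {"linear": [0,0,-0.6],"yaw": 0},
    {"linear": [0,0,-0.8],"yaw": 0},
    {"linear": [0,0,-0.95],"yaw": 0},
    {"linear": [0,0,-1],"yaw": 0},
    {"linear": [0,0,-1],"yaw": 0},
  ],
  newtons=45,
)

```text
t: 7.2
tool_pos: [0.4371, 0.0889, 0.2223]
ee_rot: [-3.141, -0.001, 0.429]
ft_force: [0.8, -0.1, -2.8]
finger_gap: 0.313
gripper_force: 45.0
```

Run:
```python
from h import *
f=grab("wrist"); np.save("pics/w3.npy",f,allow_pickle=True)
g=grab("side"); np.save("pics/s3.npy",g,allow_pickle=True)
s=telemetry.state(); np.save("pics/st3.npy",s,allow_pickle=True); print(s["tool_pos"],s["ee_rot"])
a=cv2.resize(f["color"][140:350,180:330,::-1],(400,560),interpolation=cv2.INTER_CUBIC)
u,v=(proj(g,np.array(s["tool_pos"])+[0.02,.01,-.02])).astype(int); print(u,v)
b=cv2.resize(g["color"][v-49:v+49,u-35:u+35,::-1],(400,560),interpolation=cv2.INTER_CUBIC)
cv2.imwrite("pics/ws3.png",np.hstack([a,b]))
```

```text
[0.43634332 0.08850411 0.22062003] [-3.14133435e+00  2.43821295e-03  4.28579972e-01]
222 154
```

View pics/ws3.png

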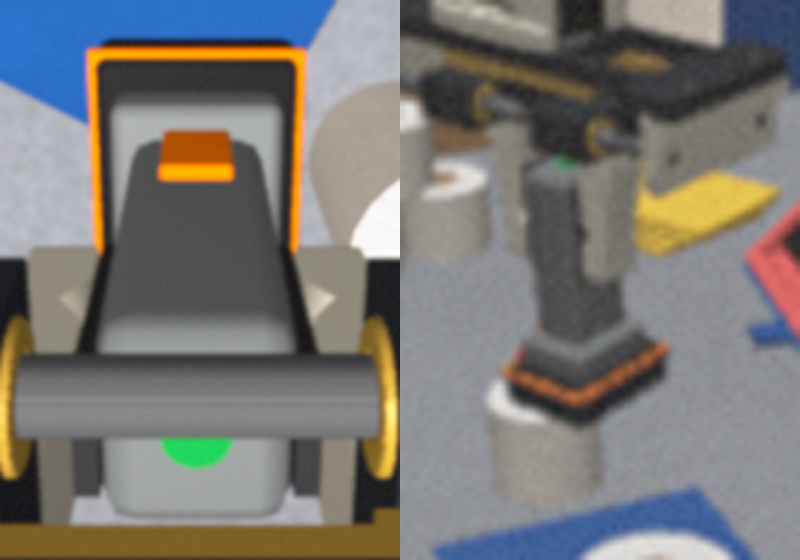

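```bash
cat > fit.py <<'E'
from h import *
from scipy.optimize import least_squares
W=np.load("pics/w3.npy",allow_pickle=True).item(); S=np.load("pics/s3.npy",allow_pickle=True).item(); s=np.load("pics/st3.npy",allow_pickle=True).item()
R=Ro.from_euler("xyz",s["ee_rot"]).as_matrix(); p=np.array(s["tool_pos"])
def pt(q,X,Y,Z):
    th,h,b,y0,zb=q; u=np.array([-np.sin(th),0,-np.cos(th)]); e=np.array([np.cos(th),0,-np.sin(th)])
    return p+R@(np.array([0,y0+Y,-.019])+(X-b)*e+(Z-h)*u)
w=lambda c,r:(180+c/2.6667,140+r/2.6667)
d=lambda c,r:(187+(c-400)/5.714,105+r/5.714)
obs=lambda q:[(W,w(88,50),pt(q,.032,-.025,q[4])),(W,w(306,50),pt(q,.032,.025,q[4])),
 (W,w(115,517),pt(q,-.017,-.011,.115)),(W,w(285,517),pt(q,-.017,.011,.115)),(W,w(196,437),pt(q,0,0,.116)),
 (S,d(667,347),pt(q,.032,.025,q[4])),(S,d(577,400),pt(q,-.032,.025,q[4])),(S,d(507,370),pt(q,-.032,-.025,q[4]))]
res=lambda q,raw=False: np.concatenate([proj(f,P)-np.array(o) for f,o,P in obs(q)])*(1 if 0 else 1)
def full(q): return np.r_[res(q),(q[4]-.014)/.002,q[2]/.003,q[3]/.002]
r=least_squares(full,[.6,.087,0,0,.014]); print(np.degrees(r.x[0]),r.x,np.round(r.fun,1))
E
python3 fit.py
```

```text
1.5880154336191825 [ 0.0277161   0.08748791 -0.0024598  -0.00063942  0.01683795] [ 0.4 -0.8 -0.2 -0.7  3.2  2.2 -4.1  2.2  1.1 -3.5 -0.3  0.2 -0.7  0.3
 -2.4  0.1  1.4 -0.8 -0.3]
```

The fit shows the scanner is still upright (1.6°), so the foot slid over the mat instead of tipping. I'll use the mat's 4 mm edge as a stop: set the foot on the table just right of the mat and tip it towards +y against that edge.

Run:
```python
from h import *
f=np.load("pics/w1.npy",allow_pickle=True).item(); s=.64
for u,v in((292,97),(521,220),(415,400),(203,298)): print(np.round(atz(f,u*s,v*s,.004),4))
t=np.load("pics/top0.npy",allow_pickle=True).item(); print([np.round(atz(t,185+u/8,165+v/8,.004),4) for u,v in((508,140),(495,515))])
print(np.round(atz(t,199,260,.1),3))
cmd([.51,.047-.031-.012,.222],-np.pi/2)
```

```text
[0.5547 0.221  0.004 ]
[0.5455 0.0449 0.004 ]
[0.3879 0.0536 0.004 ]
[0.3986 0.2301 0.004 ]
[array([0.5424, 0.0427, 0.004 ]), array([0.3845, 0.0523, 0.004 ])]
[0.295 0.198 0.1  ]
t 7.3 pos [0.4363 0.0885 0.2206] yaw 0.4286 -> linear [ 0.212  0.716 -0.01 ] yawcmd 2.546
```

Request:
carry_out(
  commands=[
    {"linear": [0.1,-0.25,0],"yaw": -0.19},
    {"linear": [0.2,-0.5,0],"yaw": -0.38},
    {"linear": [0.3,-0.75,0],"yaw": -0.57},
    {"linear": [0.38,-0.95,0],"yaw": -0.76},
    {"linear": [0.38,-1,0],"yaw": -0.95},
    {"linear": [0.38,-1,0],"yaw": -1},
    {"linear": [0.38,-1,0],"yaw": -1},
  ],
)

```text
t: 8.0
tool_pos: [0.4259, 0.2488, 0.22]
ee_rot: [-3.14, 0.004, 1.216]
ft_force: [0.3, 0.0, -2.4]
finger_gap: 0.32
gripper_force: 45.0
```

Run:
```python
from h import *
cmd([.415,.272,.0705],1.513)
```

```text
t 8.0 pos [0.4259 0.2488 0.22  ] yaw 1.2155 -> linear [ 0.123 -0.12   0.997] yawcmd -0.379
```

Request:
carry_out(
  commands=[
    {"linear": [0.12,-0.12,0.1],"yaw": -0.19},
    {"linear": [0.12,-0.12,0.25],"yaw": -0.38},
    {"linear": [0.12,-0.12,0.5],"yaw": -0.38},
    {"linear": [0.12,-0.12,0.75],"yaw": -0.38},
    {"linear": [0.12,-0.12,0.9],"yaw": -0.38},
    {"linear": [0.12,-0.12,0.96],"yaw": -0.38},
    {"linear": [0.12,-0.12,0.98],"yaw": -0.38},
    {"linear": [0.12,-0.12,1],"yaw": -0.38},
    {"linear": [0.12,-0.12,1],"yaw": -0.38},
  ],
)

```text
t: 8.9
tool_pos: [0.4166, 0.2726, 0.0727]
ee_rot: [3.141, -0.001, 1.512]
ft_force: [-1.1, -0.1, -1.2]
finger_gap: 0.322
gripper_force: 45.0
```

Run:
```python
from h import *
s=telemetry.state(); print(s["ft_force"])
cmd([.415,.272,.0685],1.513)
```

```text
[-1.06432835 -0.10570552 -1.21878847]
t 8.9 pos [0.4166 0.2726 0.0727] yaw 1.5125 -> linear [-0.004 -0.01   0.028] yawcmd -0.001
```

Request:
carry_out(
  commands=[
    {"linear": [0,0,0.015],"yaw": 0},
    {"linear": [0,0,0.03],"yaw": 0},
    {"linear": [0,0,0.03],"yaw": 0},
    {"linear": [-0.04,0,0.03],"yaw": 0},
    {"linear": [-0.084,0,0.03],"yaw": 0},
    {"linear": [-0.115,0,0.025],"yaw": 0},
    {"linear": [-0.147,0,0.018],"yaw": 0},
    {"linear": [-0.18,0,0.012],"yaw": 0},
    {"linear": [-0.21,0,0.007],"yaw": 0},
    {"linear": [-0.242,0,0.003],"yaw": 0},
    {"linear": [-0.275,0,0.001],"yaw": 0},
    {"linear": [-0.307,0,0.001],"yaw": 0},
    {"linear": [-0.34,0,0.003],"yaw": 0},
    {"linear": [-0.37,0,0.007],"yaw": 0},
    {"linear": [-0.403,0,0.011],"yaw": 0},
    {"linear": [-0.435,0,0.017],"yaw": 0},
    {"linear": [-0.466,0,0.025],"yaw": 0},
    {"linear": [-0.475,0,0.028],"yaw": 0},
    {"linear": [-0.475,0,0.028],"yaw": 0},
  ],
  newtons=5,
)

```text
t: 10.8
tool_pos: [0.412, 0.2006, 0.0678]
ee_rot: [-3.141, 0.0, 1.512]
ft_force: [0.6, 0.7, -2.2]
finger_gap: 0.322
gripper_force: 5.0
```

Run:
```python
from h import *
f=grab("wrist"); np.save("pics/w3.npy",f,allow_pickle=True)
g=grab("side"); np.save("pics/s3.npy",g,allow_pickle=True)
s=telemetry.state(); np.save("pics/st3.npy",s,allow_pickle=True); print(s["tool_pos"],s["ee_rot"])
a=cv2.resize(f["color"][50:350,140:370,::-1],(430,560),interpolation=cv2.INTER_CUBIC)
u,v=(proj(g,np.array(s["tool_pos"])+[0.0,.02,-.02])).astype(int); print(u,v)
b=cv2.resize(g["color"][v-56:v+56,u-35:u+35,::-1],(350,560),interpolation=cv2.INTER_CUBIC)
cv2.imwrite("pics/ws4.png",np.hstack([a,b]))
```

```text
[0.41194565 0.20073675 0.0677402 ] [-3.14127319e+00  5.83201909e-04  1.51265365e+00]
195 188
```

View pics/ws4.png

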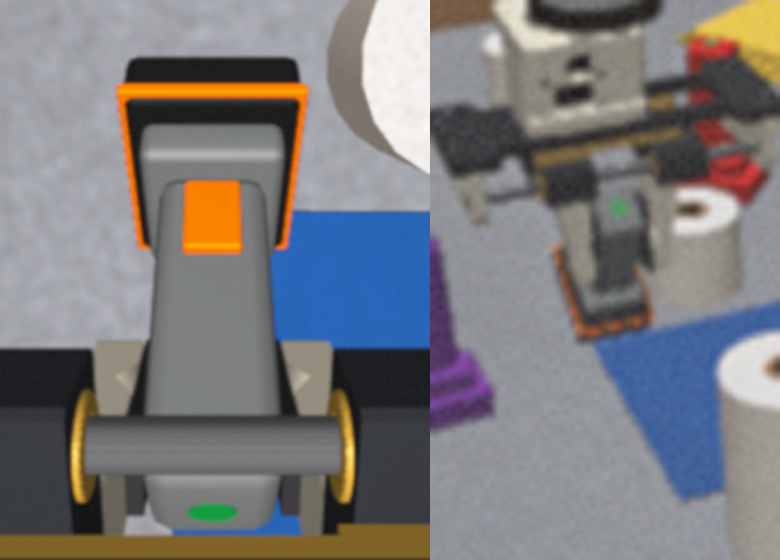

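Now it is clearly tilted: in the wrist view the foot's lower edge shows at row 60 and the band at row 90.

```bash
cat > ed.py <<'E'
t=open("fit.py").read()
a=t.index("w=lambda"); b=t.index("res=lambda")
new='''w=lambda c,r:(140+c/1.8696,50+r/1.8667)
d=lambda c,r:(160+(c-430)/5,132+r/5)
obs=lambda q:[(W,w(118,90),pt(q,.032,-.025,q[4])),(W,w(307,90),pt(q,.032,.025,q[4])),(W,w(143,246),pt(q,-.032,-.025,q[4])),(W,w(287,247),pt(q,-.032,.025,q[4])),
 (W,w(128,60),pt(q,.031,-.023,0)),(W,w(298,60),pt(q,.031,.023,0)),(W,w(213,512),pt(q,0,0,.116)),
 (S,d(582,335),pt(q,-.032,-.025,q[4])),(S,d(650,320),pt(q,-.032,.025,q[4])),(S,d(556,250),pt(q,.032,-.025,q[4]))]
'''
open("fit.py","w").write(t[:a]+new+t[b:])
E
python3 ed.py; python3 fit.py
```

```text
34.46225020681484 [ 0.60147973  0.08971364 -0.00579808 -0.00073694  0.01576486] [ 0.8  0.1  0.2  0.2 -1.6  0.1 -0.7 -0.5  2.1 -0.4 -1.8 -0.3  0.6  0.7
 -1.1  1.1  0.7  0.6 -1.5  0.4  0.9 -1.9 -0.4]
```

Request:
carry_out(
  commands=[
    {"linear": [0,0,0],"yaw": 0},
    {"linear": [0,0,0],"yaw": 0},
    {"linear": [0,0,0],"yaw": 0},
    {"linear": [0.02,0,-0.05],"yaw": 0},
    {"linear": [0.05,0,-0.15],"yaw": 0},
    {"linear": [0.05,0,-0.35],"yaw": 0},
    {"linear": [0.05,0,-0.6],"yaw": 0},
    {"linear": [0.05,0,-0.8],"yaw": 0},
    {"linear": [0.05,0,-0.95],"yaw": 0},
    {"linear": [0.05,0,-1],"yaw": 0},
    {"linear": [0.05,0,-1],"yaw": 0},
  ],
  newtons=45,
)

```text
t: 12.0
tool_pos: [0.4127, 0.2089, 0.2188]
ee_rot: [3.14, -0.002, 1.513]
ft_force: [-0.5, -0.7, -2.4]
finger_gap: 0.317
gripper_force: 45.0
```

```bash
cat >> h.py <<'E'
def target(L,yaw,dist=.105,th=.6015,h=.0897,b=-.0058,y0=-.0007):
    R=Ro.from_euler("xyz",[np.pi,0,yaw]).as_matrix()
    u=np.array([-np.sin(th),0,-np.cos(th)]); e=np.array([np.cos(th),0,-np.sin(th)])
    return np.array(L)-R@(np.array([0,y0,-.019])-b*e+(-dist-h)*u)
def aim(L,n_yaw,tilt,th=.6015,h=.0897,b=-.0058,y0=-.0007):
    s=telemetry.state(); p=np.array(s["tool_pos"]); R=Ro.from_euler("xyz",s["ee_rot"]).as_matrix()
    u=np.array([-np.sin(th),0,-np.cos(th)]); e=np.array([np.cos(th),0,-np.sin(th)])
    w=p+R@(np.array([0,y0,-.019])-b*e-h*u); A=np.c_[R@e,R@[0,-1,0],R@u]
    n=np.array([-np.cos(n_yaw)*np.sin(tilt),-np.sin(n_yaw)*np.sin(tilt),np.cos(tilt)])
    print("t",s["t"],"label in scanner",np.round(A.T@(np.array(L)-w),4),"angle",round(float(np.arccos(n@A[:,2])),3))
E
python3 - <<'E'
from h import *
f=grab("wrist"); o=np.load("pics/w3.npy",allow_pickle=True).item()
a,b=[cv2.cvtColor(x["color"],cv2.COLOR_RGB2GRAY)[85:205,203:300].astype(np.float32) for x in(o,f)]
r=cv2.matchTemplate(b,a[15:-15,15:-15],cv2.TM_CCOEFF_NORMED); print("shift",cv2.minMaxLoc(r)[1::2],"expect (15,15)")
for n,L,y in(("phone",[.724,.262,.115],-np.radians(11)),("carton",[.715,-.242,.127],np.radians(6.7))):
    T=target(L,y); print(n,T); cmd(T,y)
E
```

```text
shift (0.9987009763717651, (15, 15)) expect (15,15)
phone [0.61101972 0.28324804 0.25324566]
t 12.05 pos [0.4122 0.2085 0.2175] yaw 1.5126 -> linear [ 0.575  1.294 -0.239] yawcmd 2.17
carton [ 0.60090793 -0.25610755  0.26524566]
t 12.05 pos [0.4122 0.2085 0.2175] yaw 1.5126 -> linear [-3.019  1.436 -0.32 ] yawcmd 1.777
```

Request:
carry_out(
  commands=[
    {"linear": [0.1,0.1,-0.1],"yaw": 0.19},
    {"linear": [0.2,0.2,-0.24],"yaw": 0.38},
    {"linear": [0.3,0.3,-0.24],"yaw": 0.57},
    {"linear": [0.4,0.4,-0.24],"yaw": 0.76},
    {"linear": [0.5,0.5,-0.24],"yaw": 0.95},
    {"linear": [0.5,0.5,-0.24],"yaw": 1},
  ],
)

```text
t: 12.65
tool_pos: [0.4926, 0.28, 0.2507]
ee_rot: [3.141, 0.004, 0.722]
ft_force: [-1.7, -0.1, -2.1]
finger_gap: 0.313
gripper_force: 45.0
```

Request:
carry_out(
  commands=[
    {"linear": [0,0,0],"yaw": 0.19},
    {"linear": [0,0,0],"yaw": 0.38},
    {"linear": [0,0,0],"yaw": 0.57},
    {"linear": [0,0,0],"yaw": 0.76},
    {"linear": [0,0,0],"yaw": 0.95},
    {"linear": [0,0,0],"yaw": 1},
    {"linear": [0,0,0],"yaw": 1},
  ],
)

```text
t: 13.35
tool_pos: [0.4911, 0.2786, 0.2517]
ee_rot: [3.139, 0.003, -0.059]
ft_force: [-0.1, -0.2, -2.3]
finger_gap: 0.315
gripper_force: 45.0
```

Run:
```python
from h import *
f=grab("wrist"); np.save("pics/w5.npy",f,allow_pickle=True)
cv2.imwrite("pics/w5.png",cv2.resize(f["color"][:,:,::-1],(640,480),interpolation=cv2.INTER_CUBIC))
cmd([.6110,.2832,.2532],-np.radians(11))
print(proj(f,[.724,.262,.115]))
```

```text
t 13.4 pos [0.4912 0.2787 0.252 ] yaw -0.0569 -> linear [ 0.796 -0.076 -0.01 ] yawcmd 0.172
[ 257.82572127 -152.14163083]
```

View pics/w5.png

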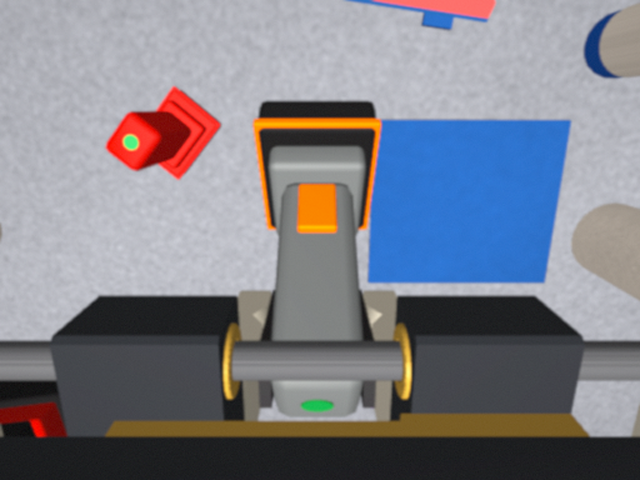

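Request:
carry_out(
  commands=[
    {"linear": [0.2,-0.03,0],"yaw": 0.17},
    {"linear": [0.4,-0.05,0],"yaw": 0.17},
    {"linear": [0.6,-0.076,0],"yaw": 0.17},
    {"linear": [0.75,-0.076,0],"yaw": 0.17},
    {"linear": [0.796,-0.076,-0.01],"yaw": 0.17},
    {"linear": [0.796,-0.076,-0.01],"yaw": 0.17},
    {"linear": [0.796,-0.076,-0.01],"yaw": 0.17},
  ],
)

```text
t: 14.1
tool_pos: [0.6109, 0.2834, 0.2547]
ee_rot: [3.141, 0.001, -0.191]
ft_force: [-0.2, -0.1, -1.7]
finger_gap: 0.314
gripper_force: 45.0
```

Run:
```python
from h import *
S=np.load("pics/side0.npy",allow_pickle=True).item()
print("side proj*1.5625",proj(S,[.724,.262,.115])*1.5625,proj(S,[.715,-.242,.127])*1.5625)
f=grab("wrist"); print(proj(f,[.724,.262,.115]))
cv2.imwrite("pics/w6.png",f["color"][:,:,::-1])
hsv=cv2.cvtColor(f["color"],cv2.COLOR_RGB2HSV); m=((hsv[:,:,1]<60)&(hsv[:,:,2]>170)).astype(np.uint8)
n,l,st,c=cv2.connectedComponentsWithStats(m)
print([(st[i].tolist(),np.round(c[i],1).tolist()) for i in range(1,n) if st[i][4]>150])
S=grab("side")["color"]; hsv=cv2.cvtColor(np.load("pics/side0.npy",allow_pickle=True).item()["color"],cv2.COLOR_RGB2HSV); m=((hsv[:,:,1]<70)&(hsv[:,:,2]>150)).astype(np.uint8)
n,l,st,c=cv2.connectedComponentsWithStats(m)
print([(st[i].tolist(),np.round(c[i]*1.5625,1).tolist()) for i in range(1,n) if 20<st[i][4]<600 and st[i][0]>240])
aim([.724,.262,.115],-np.radians(11),np.radians(42))
```

```text
side proj*1.5625 [432.80195057 225.74139473] [599.58727971 337.44067145]
[252.90861931  36.86728787]
[([109, 14, 74, 42, 2492], [147.3, 34.5]), ([221, 15, 67, 42, 2328], [253.7, 34.9]), ([325, 16, 75, 42, 2468], [360.1, 36.3]), ([77, 65, 20, 24, 194], [88.3, 78.5]), ([49, 84, 26, 22, 264], [60.4, 96.5]), ([286, 85, 142, 146, 6732], [344.2, 157.3]), ([74, 93, 54, 34, 509], [97.1, 108.3]), ([64, 120, 27, 22, 220], [76.7, 131.3]), ([87, 123, 135, 112, 5695], [162.1, 183.1]), ([81, 144, 31, 32, 418], [96.7, 157.2]), ([447, 159, 38, 23, 282], [466.1, 170.1]), ([11, 175, 42, 33, 475], [27.3, 191.4]), ([88, 174, 28, 18, 152], [100.9, 181.6]), ([455, 186, 57, 84, 1738], [477.0, 219.9]), ([24, 227, 23, 23, 178], [33.3, 238.3]), ([23, 251, 26, 20, 190], [34.6, 260.1]), ([0, 304, 32, 36, 809], [16.3, 322.3])]
[([243, 121, 22, 6, 30], [396.1, 193.3]), ([247, 131, 17, 19, 32], [399.5, 216.3]), ([265, 131, 11, 11, 69], [421.6, 212.2]), ([272, 139, 12, 12, 78], [433.6, 225.8]), ([281, 149, 12, 14, 117], [448.1, 243.7]), ([339, 153, 13, 10, 26], [538.4, 248.1]), ([311, 154, 10, 11, 34], [492.8, 248.
[... 1148 characters left out ...]
8], [603.3, 470.2]), ([314, 298, 20, 14, 66], [505.9, 475.3]), ([485, 298, 27, 29, 422], [782.7, 484.7]), ([335, 303, 8, 11, 35], [529.7, 480.2]), ([315, 309, 9, 9, 31], [499.9, 489.8]), ([418, 321, 7, 12, 30], [658.6, 510.9]), ([320, 326, 15, 7, 34], [512.0, 511.9]), ([339, 329, 12, 15, 45], [537.5, 524.3]), ([371, 341, 9, 12, 28], [585.6, 541.4]), ([400, 348, 8, 8, 28], [631.5, 549.8]), ([358, 354, 11, 9, 32], [566.7, 560.4]), ([400, 359, 15, 22, 84], [635.5, 578.9]), ([254, 362, 19, 15, 75], [408.1, 574.1]), ([264, 377, 9, 7, 27], [418.2, 593.5]), ([276, 377, 13, 7, 28], [442.4, 595.1]), ([414, 377, 12, 7, 41], [655.2, 593.4])]
t 14.2 label in scanner [-0.0009 -0.0005 -0.1071] angle 0.132
```

Request:
carry_out(
  commands=[
    {"linear": [0,0,0],"yaw": 0},
    {"linear": [0,0,0],"yaw": 0},
    {"linear": [0,0,0],"yaw": 0},
    {"linear": [0,0,0],"yaw": 0},
    {"linear": [0,0,0],"yaw": 0},
    {"linear": [0,0,0],"yaw": 0},
    {"linear": [0,0,0],"yaw": 0},
    {"linear": [0,0,0],"yaw": 0},
    {"linear": [0,0,0],"yaw": 0},
    {"linear": [0,0,0],"yaw": 0},
    {"linear": [0,0,0],"yaw": 0},
    {"linear": [0,0,0],"yaw": 0},
    {"linear": [0,0,0],"yaw": 0},
    {"linear": [0,0,0],"yaw": 0},
    {"linear": [0,0,0],"yaw": 0},
    {"linear": [0,0,0],"yaw": 0},
    {"linear": [0,0,0],"yaw": 0},
    {"linear": [0,0,0],"yaw": 0},
    {"linear": [0,0,0],"yaw": 0},
    {"linear": [0,0,0],"yaw": 0},
  ],
)

```text
t: 16.2
tool_pos: [0.6116, 0.2835, 0.2554]
ee_rot: [3.142, -0.0, -0.191]
ft_force: [0.1, -0.1, -1.4]
finger_gap: 0.319
gripper_force: 45.0
```

Run:
```python
from h import *
f=grab("wrist"); o=np.load("pics/w3.npy",allow_pickle=True).item()
a,b=[cv2.cvtColor(x["color"],cv2.COLOR_RGB2GRAY)[85:205,203:300].astype(np.float32) for x in(o,f)]
r=cv2.matchTemplate(b,a[15:-15,15:-15],cv2.TM_CCOEFF_NORMED); print("shift",cv2.minMaxLoc(r)[1::2])
s=telemetry.state(); print(abs(s["qvel"]).max())
aim([.724,.262,.115],-np.radians(11),np.radians(42))
cmd([.60,-.2561,.2652],np.radians(6.7))
```

```text
shift (0.9689914584159851, (15, 15))
0.0018275383490436244
t 16.25 label in scanner [-0.0016 -0.0004 -0.1065] angle 0.131
t 16.25 pos [0.6116 0.2835 0.2554] yaw -0.1915 -> linear [ 0.609  3.546 -0.066] yawcmd -0.393
```

Request:
carry_out(
  commands=[
    {"linear": [-0.2,0,-0.1],"yaw": 0},
    {"linear": [-0.4,0.1,-0.3],"yaw": 0},
    {"linear": [-0.55,0.3,-0.4],"yaw": 0},
    {"linear": [-0.6,0.6,-0.4],"yaw": 0},
    {"linear": [-0.6,0.85,-0.4],"yaw": 0},
    {"linear": [-0.6,1,-0.4],"yaw": 0},
  ],
)

```text
t: 16.85
tool_pos: [0.4937, 0.1514, 0.3163]
ee_rot: [-3.14, -0.001, -0.192]
ft_force: [0.7, 0.6, -1.5]
finger_gap: 0.312
gripper_force: 45.0
```

Request:
carry_out(
  commands=[
    {"linear": [0,0.3,0],"yaw": 0},
    {"linear": [0,0.6,0],"yaw": 0},
    {"linear": [0,0.85,0],"yaw": 0},
    {"linear": [0,1,0],"yaw": 0},
  ],
)

```text
t: 17.25
tool_pos: [0.4655, 0.0039, 0.3157]
ee_rot: [-3.141, -0.001, -0.193]
ft_force: [0.0, 0.9, -1.7]
finger_gap: 0.318
gripper_force: 45.0
```

Request:
carry_out(
  commands=[
    {"linear": [0,0.3,0],"yaw": -0.1},
    {"linear": [0,0.6,0],"yaw": -0.2},
    {"linear": [0,0.85,0],"yaw": -0.3},
    {"linear": [0,1,0],"yaw": -0.39},
    {"linear": [0,1,0],"yaw": -0.39},
  ],
)

```text
t: 17.75
tool_pos: [0.437, -0.1434, 0.3154]
ee_rot: [3.141, 0.0, 0.114]
ft_force: [1.1, -0.1, -1.4]
finger_gap: 0.319
gripper_force: 45.0
```

Run:
```python
from h import *
cmd([.60,-.2561,.2652],np.radians(6.7))
```

```text
t 17.75 pos [ 0.437  -0.1434  0.3154] yaw 0.1137 -> linear [0.994 0.869 0.335] yawcmd -0.004
```

Request:
carry_out(
  commands=[
    {"linear": [0.2,0.25,0],"yaw": 0},
    {"linear": [0.4,0.5,0.05],"yaw": 0},
    {"linear": [0.6,0.7,0.1],"yaw": 0},
    {"linear": [0.8,0.82,0.2],"yaw": 0},
    {"linear": [0.94,0.87,0.3],"yaw": 0},
    {"linear": [0.99,0.87,0.335],"yaw": 0},
    {"linear": [0.99,0.87,0.335],"yaw": 0},
    {"linear": [0.99,0.87,0.335],"yaw": 0},
  ],
)

```text
t: 18.55
tool_pos: [0.5999, -0.2533, 0.2656]
ee_rot: [3.141, 0.0, 0.115]
ft_force: [-0.8, -0.6, -1.9]
finger_gap: 0.318
gripper_force: 45.0
```

Run:
```python
from h import *
L=[.715,-.242,.127]
f=grab("wrist"); print(proj(f,L))
hsv=cv2.cvtColor(f["color"],cv2.COLOR_RGB2HSV); m=((hsv[:,:,1]<60)&(hsv[:,:,2]>170)).astype(np.uint8)
n,l,st,c=cv2.connectedComponentsWithStats(m)
for i in range(1,n):
    if st[i][4]>600:
        q=np.argwhere(l==i)[:,::-1].astype(np.float32); print(st[i].tolist(),np.round(c[i],1).tolist(),cv2.minAreaRect(q))
aim(L,np.radians(6.7),np.radians(30))
o=np.load("pics/w3.npy",allow_pickle=True).item()
a,b=[cv2.cvtColor(x["color"],cv2.COLOR_RGB2GRAY)[85:205,203:300].astype(np.float32) for x in(o,f)]
r=cv2.matchTemplate(b,a[15:-15,15:-15],cv2.TM_CCOEFF_NORMED); print("shift",cv2.minMaxLoc(r)[1::2])
```

```text
[256.59181795  36.35080688]
[223, 11, 67, 49, 2676] [256.2, 35.0] ((256.5799865722656, 35.55999755859375), (47.2581787109375, 66.28014373779297), 88.21009063720703)
[286, 37, 226, 234, 22579] [386.7, 170.4] ((411.4175720214844, 148.0725555419922), (234.88157653808594, 222.67630004882812), 9.180541038513184)
[4, 60, 218, 191, 21857] [123.7, 172.5] ((110.01959228515625, 149.83538818359375), (182.23648071289062, 213.75157165527344), 84.68545532226562)
[0, 304, 37, 34, 860] [18.0, 319.3] ((18.0, 320.5), (33.0, 36.0), 90.0)
t 18.6 label in scanner [-0.0002 -0.0026 -0.1063] angle 0.079
shift (0.9797240495681763, (15, 15))
```

Aim is good, so I'll hold.

Request:
carry_out(
  commands=[
    {"linear": [0,0,0],"yaw": 0},
    {"linear": [0,0,0],"yaw": 0},
    {"linear": [0,0,0],"yaw": 0},
    {"linear": [0,0,0],"yaw": 0},
    {"linear": [0,0,0],"yaw": 0},
    {"linear": [0,0,0],"yaw": 0},
    {"linear": [0,0,0],"yaw": 0},
    {"linear": [0,0,0],"yaw": 0},
    {"linear": [0,0,0],"yaw": 0},
    {"linear": [0,0,0],"yaw": 0},
    {"linear": [0,0,0],"yaw": 0},
    {"linear": [0,0,0],"yaw": 0},
    {"linear": [0,0,0],"yaw": 0},
    {"linear": [0,0,0],"yaw": 0},
    {"linear": [0,0,0],"yaw": 0},
    {"linear": [0,0,0],"yaw": 0},
    {"linear": [0,0,0],"yaw": 0},
    {"linear": [0,0,0],"yaw": 0},
    {"linear": [0,0,0],"yaw": 0},
    {"linear": [0,0,0],"yaw": 0},
  ],
)

```text
t: 20.6
tool_pos: [0.6, -0.2538, 0.2651]
ee_rot: [-3.142, 0.0, 0.115]
ft_force: [-0.9, 0.1, -2.2]
finger_gap: 0.318
gripper_force: 45.0
```

Request:
carry_out(
  commands=[
    {"linear": [-0.25,0,-0.1],"yaw": 0},
    {"linear": [-0.5,0,-0.25],"yaw": 0},
    {"linear": [-0.75,-0.1,-0.35],"yaw": 0},
    {"linear": [-0.9,-0.35,-0.35],"yaw": 0},
    {"linear": [-0.9,-0.65,-0.35],"yaw": 0},
    {"linear": [-0.9,-0.9,-0.35],"yaw": 0},
    {"linear": [-0.9,-1,-0.35],"yaw": 0},
  ],
)

```text
t: 21.3
tool_pos: [0.4479, -0.1181, 0.3184]
ee_rot: [-3.141, -0.002, 0.116]
ft_force: [-0.7, 0.6, -1.5]
finger_gap: 0.313
gripper_force: 45.0
```

```bash
cat >> h.py <<'E'
def band():
    f=grab("wrist"); hsv=cv2.cvtColor(f["color"],cv2.COLOR_RGB2HSV)
    m=(hsv[:,:,0]>8)&(hsv[:,:,0]<22)&(hsv[:,:,1]>180)&(hsv[:,:,2]>150); m[:,:205]=0;m[:,305:]=0;m[215:]=0
    r=np.where(m.sum(1)>45)[0]; print("band rows",r.min() if len(r) else None,r.max() if len(r) else None,"(tilt34: ~98, upright ~159)"); return f
E
python3 - <<'E'
from h import *
band(); cmd([.409,.130,.20],.116); cmd([.409,.130,.0735],.116)
E
```

```text
band rows 94 102 (tilt34: ~98, upright ~159)
t 21.35 pos [ 0.4481 -0.1174  0.3184] yaw 0.1166 -> linear [-0.069 -1.668  0.791] yawcmd 0.001
t 21.35 pos [ 0.4481 -0.1174  0.3184] yaw 0.1166 -> linear [-0.071 -1.667  1.634] yawcmd 0.001
```

Request:
carry_out(
  commands=[
    {"linear": [0,-0.3,0],"yaw": 0},
    {"linear": [-0.03,-0.6,0],"yaw": 0},
    {"linear": [-0.07,-0.85,0],"yaw": 0},
    {"linear": [-0.07,-1,0],"yaw": 0},
    {"linear": [-0.07,-1,0],"yaw": 0},
  ],
)

```text
t: 21.85
tool_pos: [0.4209, 0.0296, 0.318]
ee_rot: [-3.141, -0.001, 0.118]
ft_force: [-0.5, -0.0, -1.7]
finger_gap: 0.309
gripper_force: 45.0
```

Request:
carry_out(
  commands=[
    {"linear": [0,-0.25,0],"yaw": 0},
    {"linear": [0,-0.5,0.1],"yaw": 0},
    {"linear": [0,-0.65,0.3],"yaw": 0},
    {"linear": [0,-0.667,0.55],"yaw": 0},
    {"linear": [0,-0.667,0.8],"yaw": 0},
    {"linear": [0,-0.667,0.95],"yaw": 0},
    {"linear": [0,-0.667,1],"yaw": 0},
    {"linear": [0,-0.667,1],"yaw": 0},
  ],
)

```text
t: 22.65
tool_pos: [0.4097, 0.1263, 0.1672]
ee_rot: [3.14, 0.001, 0.114]
ft_force: [-0.1, 0.8, -1.2]
finger_gap: 0.317
gripper_force: 45.0
```

Run:
```python
from h import *
cmd([.409,.130,.0735],.116)
```

```text
t 22.65 pos [0.4097 0.1263 0.1672] yaw 0.1144 -> linear [-0.001 -0.026  0.625] yawcmd -0.002
```

Request:
carry_out(
  commands=[
    {"linear": [0,-0.026,0.2],"yaw": 0},
    {"linear": [0,-0.026,0.4],"yaw": 0},
    {"linear": [0,-0.026,0.52],"yaw": 0},
    {"linear": [0,-0.026,0.58],"yaw": 0},
    {"linear": [0,-0.026,0.605],"yaw": 0},
    {"linear": [0,-0.026,0.615],"yaw": 0},
    {"linear": [0,-0.026,0.622],"yaw": 0},
    {"linear": [0,-0.026,0.622],"yaw": 0},
  ],
)

```text
t: 23.45
tool_pos: [0.4097, 0.1312, 0.075]
ee_rot: [-3.141, -0.001, 0.115]
ft_force: [0.2, -0.5, -1.9]
finger_gap: 0.315
gripper_force: 45.0
```

Request:
carry_out(
  commands=[
    {"linear": [0,0,0.004],"yaw": 0},
    {"linear": [0,0,0.008],"yaw": 0},
    {"linear": [0.03,0,0.004],"yaw": 0},
    {"linear": [0.063,0,-0.004],"yaw": 0},
    {"linear": [0.095,0,-0.009],"yaw": 0},
    {"linear": [0.127,0,-0.013],"yaw": 0},
    {"linear": [0.16,0,-0.016],"yaw": 0},
    {"linear": [0.191,0,-0.018],"yaw": 0},
    {"linear": [0.191,0,-0.018],"yaw": 0},
  ],
  newtons=3,
)

```text
t: 24.35
tool_pos: [0.4383, 0.1343, 0.0769]
ee_rot: [3.142, -0.0, 0.114]
ft_force: [-0.7, -0.4, -1.3]
finger_gap: 0.321
gripper_force: 3.0
```

Run:
```python
from h import *
f=band(); np.save("pics/w7.npy",f,allow_pickle=True); print(telemetry.state()["tool_pos"])
```

```text
band rows 119 125 (tilt34: ~98, upright ~159)
[0.43786506 0.13404328 0.07682787]
```

Request:
carry_out(
  commands=[
    {"linear": [0.032,0,0.004],"yaw": 0},
    {"linear": [0.065,0,0.008],"yaw": 0},
    {"linear": [0.097,0,0.014],"yaw": 0},
    {"linear": [0.13,0,0.022],"yaw": 0},
    {"linear": [0.16,0,0.03],"yaw": 0},
    {"linear": [0.19,0,0.036],"yaw": 0},
    {"linear": [0.2,0,0.042],"yaw": 0},
    {"linear": [0.2,0,0.046],"yaw": 0},
    {"linear": [0.2,0,0.046],"yaw": 0},
  ],
)

```text
t: 25.3
tool_pos: [0.4677, 0.1377, 0.0701]
ee_rot: [-3.141, -0.0, 0.115]
ft_force: [2.0, 0.1, 2.8]
finger_gap: 0.319
gripper_force: 3.0
```

Run:
```python
from h import *
f=band(); s=telemetry.state(); print(s["tool_pos"],s["ft_force"])
np.save("pics/w8.npy",f,allow_pickle=True); cv2.imwrite("pics/w8.png",cv2.resize(f["color"][:,:,::-1],(640,480)))
```

```text
band rows 139 143 (tilt34: ~98, upright ~159)
[0.46755689 0.13769528 0.07013777] [ 1.7439397  -0.89033892  3.42802157]
```

View pics/w8.png

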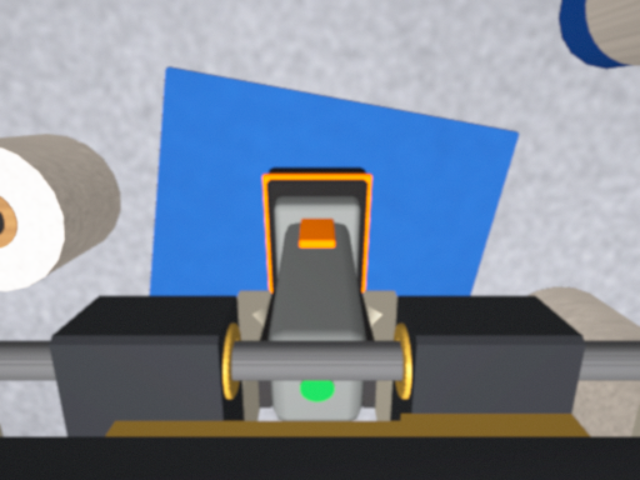

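The wrist view shows the scanner nearly upright on the mat: band at row 176, lamp at (317,388). I'll fit the remaining tilt.

```bash
python3 - <<'E'
t=open("fit.py").read()
a=t.index("w=lambda"); b=t.index("res=lambda")
t=t[:a].replace('pics/w3.npy','pics/w8.npy').replace('s=np.load("pics/st3.npy",allow_pickle=True).item()','s=telemetry.state()')+'''w=lambda c,r:(c/1.25,r/1.25)
obs=lambda q:[(W,w(262.5,176),pt(q,.032,-.025,q[4])),(W,w(372,176),pt(q,.032,.025,q[4])),(W,w(317,388),pt(q,0,0,.116)),(W,w(317,421),pt(q,-.0165,0,.115)),(W,w(271,170),pt(q,.031,-.022,0)),(W,w(364,170),pt(q,.031,.022,0))]
'''+t[b:].replace("q[2]/.003","q[2]/.006").replace("q[4]-.014","q[4]-.016")
open("fit2.py","w").write(t)
E
python3 fit2.py
```

```text
9.365602100347589 [ 0.16346059  0.08695061 -0.00351863 -0.00046039  0.01585438] [ 1.   0.5 -1.4  0.5  0.4 -1.4  0.3  2.   1.8 -0.9 -2.7 -0.9 -0.1 -0.6
 -0.2]
```

Request:
carry_out(
  commands=[
    {"linear": [0.03,0,0.01],"yaw": 0},
    {"linear": [0.06,0,0.02],"yaw": 0},
    {"linear": [0.09,0,0.025],"yaw": 0},
    {"linear": [0.12,0,0.03],"yaw": 0},
    {"linear": [0.14,0,0.035],"yaw": 0},
    {"linear": [0.14,0,0.035],"yaw": 0},
  ],
)

```text
t: 25.95
tool_pos: [0.4885, 0.1399, 0.0645]
ee_rot: [3.141, 0.0, 0.114]
ft_force: [-0.0, 0.5, -0.3]
finger_gap: 0.319
gripper_force: 3.0
```

Run:
```python
from h import *
f=band(); s=telemetry.state(); print(s["t"],s["tool_pos"],s["ft_force"])
```

```text
band rows 165 169 (tilt34: ~98, upright ~159)
26.0 [0.48840541 0.13988801 0.06449294] [ 0.6097741   1.25391812 -0.53223197]
```

Request:
carry_out(
  commands=[
    {"linear": [0,0,0],"yaw": 0},
    {"linear": [0,0,0],"yaw": 0},
    {"linear": [0,0,0],"yaw": 0},
    {"linear": [0,0,0],"yaw": 0},
    {"linear": [0,0,0],"yaw": 0},
    {"linear": [0,0,0],"yaw": 0},
  ],
  jaw=0.7,
)

```text
t: 26.6
tool_pos: [0.4883, 0.14, 0.0649]
ee_rot: [-3.142, -0.0, 0.115]
ft_force: [0.4, -0.2, 0.9]
finger_gap: 0.697
gripper_force: 0.0
```

Request:
carry_out(
  commands=[
    {"linear": [0,0,-0.1],"yaw": 0},
    {"linear": [0,0,-0.3],"yaw": 0},
    {"linear": [0,0,-0.55],"yaw": 0},
    {"linear": [0,0,-0.8],"yaw": 0},
    {"linear": [0,0,-0.95],"yaw": 0},
    {"linear": [0,0,-1],"yaw": 0},
    {"linear": [0,0,-1],"yaw": 0},
  ],
)

```text
t: 27.3
tool_pos: [0.4887, 0.1403, 0.2158]
ee_rot: [-3.14, -0.002, 0.115]
ft_force: [0.2, -0.0, -0.4]
finger_gap: 0.7
gripper_force: 0.0
```

Run:
```python
from h import *
f=grab("wrist"); g=grab("side")
u,v=proj(g,[.48,.137,.05]).astype(int)
b=cv2.resize(g["color"][v-36:v+36,u-36:u+36,::-1],(384,384),interpolation=cv2.INTER_CUBIC)
cv2.imwrite("pics/fin.png",np.hstack([cv2.resize(f["color"][:,:,::-1],(400,300)),cv2.resize(b,(300,300))]))
hsv=cv2.cvtColor(f["color"],cv2.COLOR_RGB2HSV); m=(hsv[:,:,0]>50)&(hsv[:,:,0]<75)&(hsv[:,:,1]>140)&(hsv[:,:,2]>100)
q=np.argwhere(m).mean(0)[::-1]; print(m.sum(),q,atz(f,*q,.119))
m=(hsv[:,:,0]>8)&(hsv[:,:,0]<22)&(hsv[:,:,1]>180)&(hsv[:,:,2]>150);m[280:]=0
c,r=np.argwhere(m).min(0),np.argwhere(m).max(0); q=((c+r)/2)[::-1]; print(c,r,atz(f,*q,.02)); print(telemetry.state()["tool_pos"])
```

```text
99 [253.91919192 193.        ] [0.48808061 0.14042821 0.119     ]
[136 110] [279 397] [0.44226286 0.13541361 0.02      ]
[0.48771197 0.13972803 0.21374496]
```

View pics/fin.png

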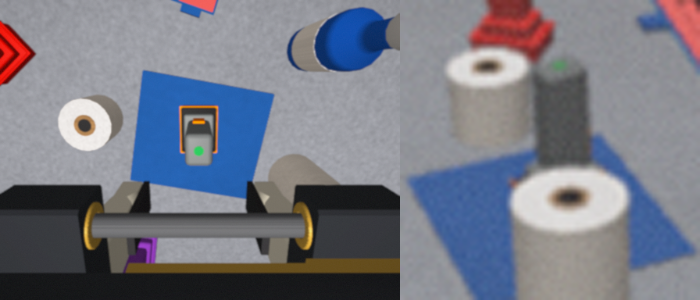

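The scanner stands upright on the mat, about 17 mm from its centre, with nothing touching it. Handing in.

```bash
python3 -c "
from plant import robot; print(robot.close_job())"
```

```text
the job is handed in; nothing more can be done
None
```

The job is handed in with no verdict returned: I held the scanner 2 s on the phone label, then 2 s on the carton label (aim within about 3 mm by my estimate), and left it upright on the mat about 17 mm from the centre, at about 27 s of the 59 s.

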